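# Proof pull on a glued anchor to the set mark of a spring gauge

### The job

Proof-load the glued anchor: pull the spring gauge's upright handle, the one under the peak of the clay helmet, out along its slide until the peak rider's pointer stands opposite the steel set clip on the scale, and hold the pull there for a second. Then ease the handle back without letting it fly until the rod is fully home, and let go, leaving the rider standing opposite the clip to show the load. The clay is soft: do not touch the helmet, and leave the other things on the bench where they are.

Things in the scene. Friction and masses are not known exactly. Their poses are not given: they have to be found in the camera images.
- rig: hardboard base 340 x 460 x 15 mm, fixed, carrying gauge, anchor and helmet. Origin at bench height, +z up, -x the robot's side. The rod lies along y and is pulled to -y. In this frame, mm: rod axis x -70, z 30, 9 thick; gauge case (open channel) x -90..-50, y 85..225, top z 51; scale block x -138..-110, y 90..210, top z 45; grey glued anchor y 241..271, top z 55.
- helmet: soft brown clay helmet on a pedestal, axes as the rig, origin at rig (0, -12, 177) mm. Its flat peak fills rig x -60..8, y -100..76, z 195..209 mm and its edge hangs close over the handle's far side, all along the stroke: no room for the gripper from straight above; lean the tool 20 to 45 degrees back to the robot (fingers down and to rig +x). Dome from rig x -16 mm on, to z 322.
- handle_grip (a point): grip point of the black upright handle blade: 22 mm along rig x, 12 along rig y, z 20 to 92; this point at rig x -70, z 68, y 30 less the play taken up. Pinch its 12 mm, fingers either side along rig y, above z 40 (below: rod and 16 mm end disc). It slides up to 14 mm freely on the rod before it meets the disc and draws the rod; the play left at the start is unknown.
- draw_rod (a joint): pull-out of the sprung rod in m: 0 fully home, growing towards rig -y, to 0.085 at most. The pull is about 3 N at home plus 180 N per metre, plus about 1 N of friction. Let go, it flies home; ease it back at 0.1 m/s or less (over 0.3 m/s is flying).
- pusher_face (a point): front (rig -y) face of the dark cross-arm on the rod, level with the rider; when the rod is home it is at rig (-99, 190, 53.5) mm. Drawn towards rig -y, it pushes the rider ahead of it.
- rider_pointer (a point): tip of the thin pointer in the middle of the peak rider, an aluminium block 14 x 10 x 12 mm that stays by friction (0.7 N) where the cross-arm pushed it when the rod goes back. Pointer 5 mm to rig -y of the pushed face. It starts at rig y 173 to 185 mm, short of the clip. With the rider touching the cross-arm, pointer rig y = 185 mm less the rod's pull-out.
- set_mark: plain steel set clip, 8 mm wide along rig y, 14 mm deep, 8 mm high, fixed on top of the scale at the load wanted. Origin: centre of its underside; axes as the rig. The rider's pointer must end within the clip's width (4 mm either side of its centre along rig y).
- stick: bystander: flat wooden modelling stick, 150 x 17 x 8 mm, lying on the rig board in front of the handle's path; origin under its middle, long axis y
- lump: bystander: lump of clay, 46 mm wide, 29 mm high, on the rig board between gauge case and helmet; origin under its centre
- wash_bottle: bystander: white wash bottle, 74 mm diameter, 210 mm high with spout; origin under its centre
- glue: bystander: small glue bottle, 34 mm diameter, 100 mm high; origin under its centre
- loop_tool: bystander: wire loop tool with wooden handle, 170 mm long, lying on the bench; origin under its handle

How it is judged (in metres and radians):
On the way:
1. the pull is held with the cross-arm keeping the rider opposite the set clip (within 5 mm) for at least 0.6 s (y of pusher_face in the frame of set_mark between 0 and 0.01 m and y of rider_pointer in the frame of set_mark between -0.005 and 0.005 m), for 0.6 s.
At the end, for the whole second after the job is handed in: the rider's pointer stands within 4 mm of the set clip's centre along the scale, the rod is home (within 3 mm) and at rest, and the gauge is let go (y of rider_pointer in the frame of set_mark between -0.004 and 0.004 m and value of joint draw_rod below 0.003 m and velocity of joint draw_rod between -0.01 and 0.01 m/s); the robot touches nothing.
It fails at once if the rod flies back (faster than 0.3 m/s) (velocity of joint draw_rod below -0.3 m/s).
It fails at once if the soft clay helmet is touched (over 1 N) (contact force between any of the fingers, the arm and helmet above 1 N).
It fails at once if a bystander is shifted by more than 30 mm (distance of any of stick, lump, wash_bottle, glue, loop_tool from where it was at the start of the episode above 0.03 m).
It also fails if it takes over 54 s, if anything falls off the work surface, if the arm or the gripper's body presses on something with over 40 N, if the wrist force passes 120 N, or if a joint passes its speed limit or range.

### The arm

A 6-joint arm with a two-finger parallel gripper is mounted at the origin on the work surface. World frame = base frame: x ahead of the robot, y to its left, z up, the work surface at z = 0. Lengths are in mm, angles in rad, forces in N, time in s.
With the tool pointing down it reaches from about 350 to 975 mm from the base axis. Payload 7.1 kg.
Tool frame: the origin (TCP) lies midway between the tips of the shut fingers; the grasp point (between the pads) lies 19 mm behind it (ctrl.grasp_offset is the distance from the TCP to the grasp point, in mm); z points along the fingers, y is the line along which they close (so a half turn about z gives the same grasp; the last joint's range is limited). The gripper opens to 88 mm and grips with 3 to 60 N. Pads are 20 mm wide; open, the fingers measure 115 mm over their backs; the gripper's body (75 mm by 178 mm) begins 61 mm behind the grasp point.
Start: joints at [-1.316, 0.423, 1.63, -0, 1.089, -0.019], TCP at [169.013, -601.697, 197.375] pointing down, gripper open.
Joint ranges: [-3, 3], [-0.9, 2.11], [0.09, 2.58], [-1.31, 4.45], [0.11, 2.69], [-2.54, 2.54]. Speed limits (rad/s): [2.39, 2.39, 3.01, 3.14, 3.14, 3.14].

### API

Orientations are given as a rotation vector (axis times angle).
In Python, from workcell import ctrl gives the robot as it stands. The module is installed in compiled form; this text tells all that it offers.
- The arm moves only by the tool servo_tool, never from a script. Its argument "rows" is a list of rows, each a list of 7 numbers: the turn, a rotation vector about the tool's x, y, z as a fraction of full scale, then the shift along the tool's x, y, z as a fraction of full scale, then the finger opening in mm, from 0 to 87.8. A call has 1 to 10 rows; each row is the pose to reach, as a shift and turn from the pose commanded when the call began, along the tool's axes at that moment; what a row does not reach only later rows make up. Full scale, the value 1, is 20 cm for a shift and 1.5 rad for a turn. A row lasts 1/8 s, in which the tool goes at most 62.5 mm and 10.7 degrees, less where a joint would pass 70% of its speed; a pose out of reach is approached as far as the arm can. A call with a number of a shift or a turn outside -1 to 1 is refused whole. A call with a gripper value outside its range is refused whole. The fingers move at their own pace and stop on an object; the grip force is fixed at half the most. Time passes only in rows, so rows that repeat a pose let the fingers close. It gives the time, the measured TCP pose, the force, the opening and the grip force at its end, in the units of the state.
- ctrl.get_obs(): the state, without advancing time (a new reading comes with each control period).
- ctrl.get_image(name): name is "scene" or "top" or "wrist"; returns (picture, depth): 400x640x3 uint8, red, green, blue; 400x640 float32, mm along the optical axis (not along the pixel's ray), 0 where there is no reading.
- ctrl.camera_info(name): a dict with "intrinsics" (3x3 intrinsics, pixels), "R" (3x3) and "t" (3): a world point X has camera coordinates R X + t. Camera axes: x right, y down, z forward; pixel columns grow to the right and rows downward; lengths in mm; the calibration is good to about 2 mm. A picture is of the moment at which its call begins: read the wrist's pose just before it. camera_info takes no time and is no camera call; for the wrist camera it gives the pose at the moment of the call.
- ctrl.close_job(): hands the job in; it is judged then, once.
The state is a dict: "t": time; "qpos": joint angles; "qvel": joint speeds; "joint_torque": joint torques, N m; "ee_pos": TCP position; "orientation": TCP orientation; "ft_force": force on the tool from outside, world axes, zero at the start; "moment": the same for the moment, N m; "width": finger opening in mm; "grasp_force": force on a finger pad.
Only numpy, scipy, OpenCV 4.12 (cv2) and the standard library are available. Lean on these libraries where they do the work, as an engineer would, in place of code of your own. Each camera call takes 0.05 s, during which the arm holds its last target. There are 200 camera calls.

## Working session

There is one attempt and no reset: what is moved stays moved. The work goes in short steps, Python scripts to look and compute and a tool call to move; the robot and the scene stay as the last step left them, time stands still between calls to the robot, and variables do not carry over. Pictures are saved under pics/ and viewed, at most 13 in all, crops included, and the job is handed in when it is done.

Besides the shell and the picture viewer there is one more tool, called after "Call:" by a JSON object that holds its "method" and its "body". servo_tool: Moves the arm, as the interface text tells. Its arguments: {"type":"object","properties":{"rows":{"type":"array","items":{"type":"array","items":{"type":"number"}}}},"required":["rows"]}

```bash
mkdir -p pics
python3 - <<'E'
from workcell import ctrl
import cv2,numpy as np
o=ctrl.get_obs();print({k:np.round(v,3) for k,v in o.items()})
for n in("scene","top"):
    p,d=ctrl.get_image(n);cv2.imwrite(f"pics/{n}0.png",p[...,::-1]);np.savez(f"{n}0.npz",p=p,d=d)
    c=ctrl.camera_info(n);print(n,np.round(c["intrinsics"],1).tolist(),np.round(c["R"],3).tolist(),np.round(c["t"],1))
E
```

```text
{'t': np.float64(0.0), 'qpos': array([-1.316,  0.424,  1.631,  0.   ,  1.089, -0.019]), 'qvel': array([ 0.   , -0.   , -0.   , -0.001, -0.   ,  0.   ]), 'joint_torque': array([-2.0000e-03, -5.4463e+01, -2.7367e+01,  6.4000e-02,  2.3000e-02,
       -0.0000e+00]), 'ee_pos': array([ 168.852, -601.132,  196.592]), 'orientation': array([-3.111, -0.428,  0.   ]), 'ft_force': array([ 0.248,  0.041, -0.057]), 'moment': array([ 0.033, -0.017,  0.039]), 'grasp_force': np.float64(0.0), 'width': np.float64(87.864)}
scene [[458.7, 0.0, 329.9], [0.0, 458.7, 196.2], [0.0, 0.0, 1.0]] [[-0.803, 0.596, -0.002], [0.518, 0.697, -0.497], [-0.294, -0.4, -0.868]] [ 395.8 -225.6 1857.8]
top [[394.9, 0.0, 316.9], [0.0, 394.9, 205.3], [0.0, 0.0, 1.0]] [[0.029, -1.0, 0.004], [-0.992, -0.03, -0.123], [0.123, -0.001, -0.992]] [  -6.1  528.6 1125.6]
```

View pics/scene0.png

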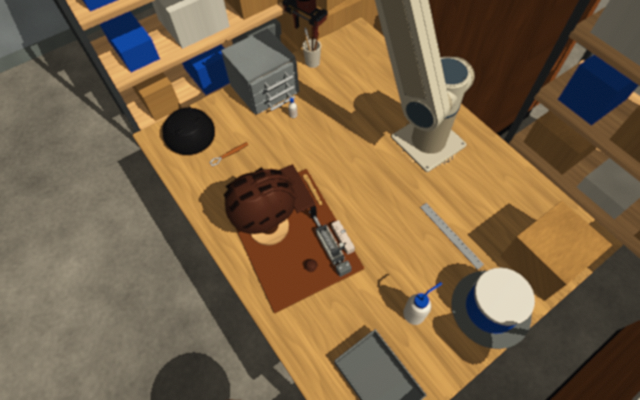

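View pics/top0.png

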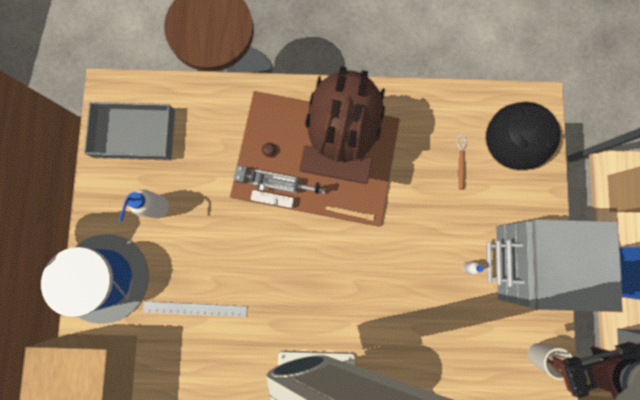

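The scene view shows the rig with the helmet. In the top view the board corners are near (253,93), (232,198), (383,224) and (398,118). The handle is at about (322,190), the gauge at (270,180) and the scale at (272,200). I'll fit the board frame next.

```bash
cat > h.py <<'E'
import numpy as np,cv2
from workcell import ctrl
def ray(c,uv,z):
    K,R,t=c["intrinsics"],c["R"],c["t"]
    C=-R.T@t; d=R.T@np.linalg.solve(K,[uv[0],uv[1],1.])
    return C+d*(z-C[2])/d[2]
def proj(c,X):
    p=c["intrinsics"]@(c["R"]@np.asarray(X,float)+c["t"]);return p[:2]/p[2]
E
python3 - <<'E'
from h import *
p=np.load("top0.npz")["p"];c=ctrl.camera_info("top")
h=cv2.cvtColor(p,cv2.COLOR_RGB2HSV)
print(h[130,240+30],h[105,265],h[210,300],h[220,420])
m=((h[...,0]<11)|(h[...,0]>172))&(h[...,1]>130)&(h[...,2]>40)&(h[...,2]<170)
m=m.astype(np.uint8);m[:85]=0;m[230:]=0;m[:,:225]=0;m[:,405:]=0
# edges: fit lines with board points per column/row
def fit(pts):
    pts=np.array(pts,np.float32)
    vx,vy,x,y=cv2.fitLine(pts,cv2.DIST_HUBER,0,0.01,0.01).ravel();return np.array([x,y]),np.array([vx,vy])
left=[(np.flatnonzero(m[r])[0]-.5,r) for r in range(100,190)]
right=[(np.flatnonzero(m[r])[-1]+.5,r) for r in range(170,216)]
bot=[(q,np.flatnonzero(m[:,q])[-1]+.5) for q in range(240,378)]
top=[(q,np.flatnonzero(m[:,q])[0]-.5) for q in range(258,300)]
def X(a,b):
    s=np.linalg.solve(np.c_[a[1],-b[1]],b[0]-a[0]);return a[0]+s[0]*a[1]
L,R,B,T=map(fit,(left,right,bot,top))
P=[X(L,T),X(L,B),X(R,B),X(R,T)]
W=np.array([ray(c,q,15) for q in P]);print(np.round(P,1),np.round(W,1))
print([np.linalg.norm(W[i]-W[(i+1)%4]).round(1) for i in range(4)])
src=np.array([[170,230],[-170,230],[-170,-230],[170,-230.]])
# rigid fit
a=src-src.mean(0);b=W[:,:2]-W[:,:2].mean(0)
th=np.arctan2((a[:,0]*b[:,1]-a[:,1]*b[:,0]).sum(),(a*b).sum());o=W[:,:2].mean(0);print("yaw",th,"o",o)
np.save("rig.npy",[o[0],o[1],th])
Rz=np.array([[np.cos(th),-np.sin(th)],[np.sin(th),np.cos(th)]])
print("resid",np.round(a@Rz.T+o-W[:,:2],1))
for x,y in((-70,30),(-70,155),(-124,150)):print(Rz@[x,y]+o)
E
```

```text
[ 11 137 149] [ 10 144 149] [ 13 135 153] [ 18 109 223]
[[252.8  92.6]
 [245.4 182.4]
 [382.8 227.7]
 [376.  114.7]] [[ 875.   217.3   15. ]
 [ 593.6  225.7   15. ]
 [ 469.8 -187.2   15. ]
 [ 815.8 -163.4   15. ]]
[np.float64(281.5), np.float64(431.1), np.float64(346.8), np.float64(385.2)]
yaw -0.1355292393954743 o [688.56482152  23.11446512]
resid [[ 13.1  10.7]
 [-42.4  48.3]
 [ 19.2   5.4]
 [ 10.1 -64.4]]
[623.26016567  62.29739411]
[640.14950519 186.15113935]
[585.96911366 188.49318422]
```

Run:
```python
from h import *
p=np.load("top0.npz")["p"];c=ctrl.camera_info("top")
h=cv2.cvtColor(p,cv2.COLOR_RGB2HSV)
m=(h[...,0]<16)&(h[...,1]>120)&(h[...,2]<175)&(h[...,2]>90)
m=m.astype(np.uint8);m[:85]=0;m[232:]=0;m[:,:225]=0;m[:,405:]=0
m=cv2.morphologyEx(m,cv2.MORPH_OPEN,np.ones((3,3),np.uint8))
def fit(pts):
    pts=np.array(pts,np.float32)
    for _ in range(4):
        vx,vy,x,y=cv2.fitLine(pts,cv2.DIST_HUBER,0,0.01,0.01).ravel()
        d=abs((pts[:,0]-x)*vy-(pts[:,1]-y)*vx);pts=pts[d<max(1,1.5*np.median(d))]
    print(len(pts),d.max());return np.array([x,y]),np.array([vx,vy])
left=[(np.flatnonzero(m[r])[0]-.5,r) for r in list(range(98,160))]
right=[(np.flatnonzero(m[r])[-1]+.5,r) for r in range(128,216)]
bot=[(q,np.flatnonzero(m[:,q])[-1]+.5) for q in range(240,378)]
top=[(q,np.flatnonzero(m[:,q])[0]-.5) for q in range(258,302)]
def X(a,b):
    s=np.linalg.solve(np.c_[a[1],-b[1]],b[0]-a[0]);return a[0]+s[0]*a[1]
L,R,B,T=map(fit,(left,right,bot,top))
P=[X(L,T),X(L,B),X(R,B),X(R,T)]
W=np.array([ray(c,q,15) for q in P]);print(np.round(P,1),np.round(W,1))
print([np.linalg.norm(W[i]-W[(i+1)%4]).round(1) for i in range(4)])
src=np.array([[170,230],[-170,230],[-170,-230],[170,-230.]])
a=src-src.mean(0);b=W[:,:2]-W[:,:2].mean(0)
th=np.arctan2((a[:,0]*b[:,1]-a[:,1]*b[:,0]).sum(),(a*b).sum());o=W[:,:2].mean(0);print("yaw",th,"o",o)
np.save("rig.npy",[o[0],o[1],th])
Rz=np.array([[np.cos(th),-np.sin(th)],[np.sin(th),np.cos(th)]])
print("resid",np.round(a@Rz.T+o-W[:,:2],1))
for x,y in((-70,30),(-70,155),(-124,150)):print(Rz@[x,y]+o)
v=p[60:250,210:420,::-1].copy();v=cv2.resize(v,None,fx=3.5,fy=3.5,interpolation=cv2.INTER_CUBIC)
for x,y,z in((-70,30,92),(-70,16,92),(-138,90,45),(-110,210,45),(-60,-100,209),(-60,76,209),(170,230,15),(-170,230,15),(-170,-230,15),(170,-230,15)):
    u=(proj(c,[*(Rz@[x,y]+o),z])-[210,60]+.5)*3.5-.5
    cv2.circle(v,tuple(int(k) for k in u),3,(0,255,0),1)
cv2.imwrite("pics/c1.png",v)
```

```text
62 0.6429429
39 14.3215
62 0.59575176
44 0.7743901
[[253.4  90.5]
 [230.1 196. ]
 [476.4 245.5]
 [126.6  66.4]] [[ 881.7  215.9   15. ]
 [ 550.9  269.1   15. ]
 [ 425.5 -463.7   15. ]
 [ 947.6  613.1   15. ]]
[np.float64(335.1), np.float64(743.4), np.float64(1196.7), np.float64(402.7)]
yaw 0.6251420990911103 o [701.43540846 158.59944573]
resid [[-177.   228.7]
 [-121.9  -23.4]
 [ 272.7  336.3]
 [  26.3 -541.6]]
[627.11743547 141.96096952]
[553.96587245 243.32096571]
[513.10441662 207.66509064]
```

View pics/c1.png

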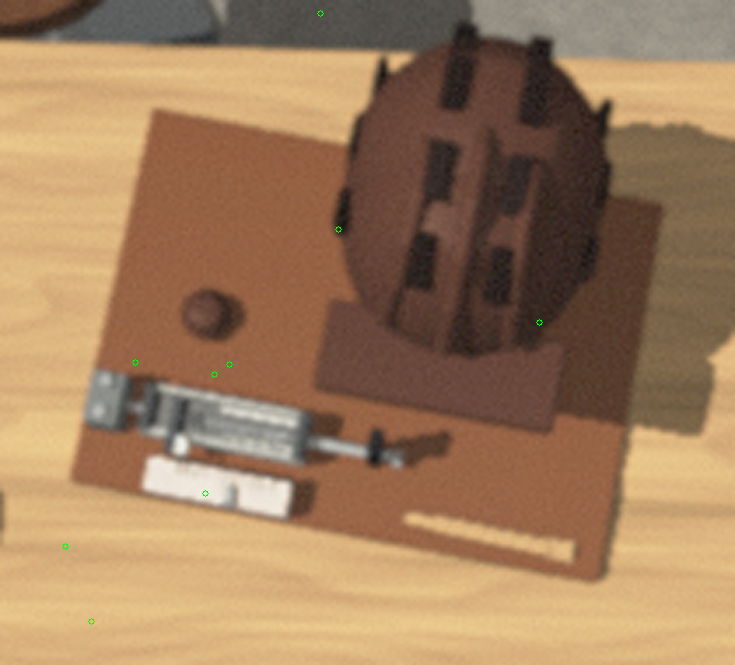

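The crop shows the board corners at (153,110), (72,481), (603,581) and (663,205). The clip is at (230,495), the rider at (180,443), the handle at (375,445) and the disc end at (400,458). I'll use those corners, since the right and bottom line fits failed.

```bash
cat > rigfit.py <<'E'
from h import *
def fitrig(W):
    src=np.array([[170,230],[-170,230],[-170,-230],[170,-230.]])
    b=W[:,:2]-W[:,:2].mean(0)
    th=np.arctan2((src[:,0]*b[:,1]-src[:,1]*b[:,0]).sum(),(src*b).sum());o=W[:,:2].mean(0)
    Rz=np.array([[np.cos(th),-np.sin(th)],[np.sin(th),np.cos(th)]])
    print("yaw",th,"o",o,"resid",np.round(src@Rz.T+o-W[:,:2],1).tolist());return o,th,Rz
E
python3 - <<'E'
from rigfit import *
c=ctrl.camera_info("top")
f=lambda u:(np.array(u)+.5)/3.5-.5+[210,60]
W=np.array([ray(c,f(u),15) for u in((153,110),(72,481),(603,581),(663,205))])
o,th,Rz=fitrig(W);np.save("rig.npy",[*o,th])
for n,u,z in(("clip",(230,493),53),("rider",(180,443),59),("handle",(375,445),92),("scaleNear-y",(290,517),45),("scale+y far",(149,456),45),("peak",(315,388),209),("peak2",(551,432),209)):
    print(n,np.round(Rz.T@(ray(c,f(u),z)[:2]-o),1))
g=Rz@[-70,30]+o;print("grip",g)
E
```

```text
yaw -0.15695043455905974 o [677.63232343  16.35872785] resid [[1.6, 1.1], [-2.1, 1.5], [-2.1, 0.5], [2.6, -3.1]]
clip [-157.1   89.8]
rider [-124.8  137.7]
handle [-102.2  -21.2]
scaleNear-y [-166.7   38.1]
scale+y far [-138.3  163.2]
peak [-89.2  25.4]
peak2 [ -89.3 -146.3]
grip [613.18193108  56.93146409]
```

```bash
cat >> h.py <<'E'
from scipy.spatial.transform import Rotation as Ro
def target(rx,ry,rz,lean,back=0):
    """TCP pose with grasp point at rig (rx,ry,rz), backed off along tool z"""
    ox,oy,th=np.load("rig.npy");G=Ro.from_euler("z",th).as_matrix()
    s,c=np.sin(np.radians(lean)),np.cos(np.radians(lean))
    R=G@np.array([[c,0,s],[0,-1,0],[s,0,-c]])
    return G@[rx,ry,rz]+[ox,oy,0]+R[:,2]*(19-back),R
def delta(p,R,p0=None,R0=None):
    o=ctrl.get_obs()
    p0=o["ee_pos"] if p0 is None else p0
    R0=Ro.from_rotvec(o["orientation"]).as_matrix() if R0 is None else R0
    return np.round(np.r_[Ro.from_matrix(R0.T@R).as_rotvec()/1.5,R0.T@(p-p0)/200],4)
E
python3 - <<'E'
from h import *
from rigfit import *
ox,oy,th=np.load("rig.npy");G=Ro.from_euler("z",th).as_matrix()
o2=np.array([ox,oy])-G[:2,:2]@[28.7,50];np.save("rig.npy",[*o2,th]);print(o2)
c=ctrl.camera_info("wrist");o=ctrl.get_obs();R=Ro.from_rotvec(o["orientation"]).as_matrix()
C=-c["R"].T@c["t"];print("cam in tool",R.T@(C-o["ee_pos"]),"\n",np.round(R.T@c["R"].T,2),c["intrinsics"])
p,Rt=target(-70,30,68,30,170);print("pre",p, "grasp",target(-70,30,68,30)[0])
for w in([175,-350,300],[420,-130,300],p): print(delta(np.array(w),R),delta(np.array(w),Rt))
E
```

```text
[641.46974542 -28.54069255]
cam in tool [  79.29009553   -0.19374922 -187.37844332] 
 [[-0.   -0.96 -0.29]
 [ 1.   -0.   -0.  ]
 [ 0.   -0.29  0.96]] [[348.37919159   0.         317.43931432]
 [  0.         348.37919159 198.18421311]
 [  0.           0.           1.        ]]
pre [502.44735805  23.83321134 198.76983597] grasp [586.40258424  10.54712856  51.54551733]
[ 0.      0.      0.      0.3691 -1.2016 -0.5149] [-0.0761  0.3438  0.2803  0.3691 -1.2016 -0.5149]
[ 0.      0.      0.      1.8458 -1.9294 -0.5138] [-0.0761  0.3438  0.2803  1.8458 -1.9294 -0.5138]
[ 0.      0.      0.      2.4507 -2.5578 -0.0068] [-0.0761  0.3438  0.2803  2.4507 -2.5578 -0.0068]
```

Call:
{"method": "servo_tool", "body": {"rows": [[0,0,0,0.1,-0.25,-0.25,40],[0,0,0,0.18,-0.5,-0.45,40],[0,0,0,0.25,-0.75,-0.5,40],[0,0,0,0.36,-1,-0.5,40],[0,0,0,0.36,-1,-0.5,40]]}}

```text
t: 0.72
ee_pos: [184.1, -386.4, 297.5]
orientation: [-3.111, -0.432, -0.0]
ft_force: [-0.5, -0.7, 0.4]
width: 42.2
grasp_force: 0.0
```

Run:
```python
from h import *
o=ctrl.get_obs();R=Ro.from_rotvec(o["orientation"]).as_matrix();print(o["t"],o["ee_pos"])
p,Rt=target(-70,30,68,35,170);print("pre",p)
for w in([320,-230,320],): print(delta(np.array(w),R),delta(np.array(w),Rt))
w=np.array([320,-230,320]);
for q in ([430,-60,320],p):print(delta(np.array(q),Rt,w,R))
```

```text
0.725 [ 184.10755057 -386.43132544  297.48401134]
pre [491.47387476  25.56978706 191.69195869]
[ 0.      0.      0.      0.8668 -0.5676 -0.1122] [-0.0884  0.4007  0.2794  0.8668 -0.5676 -0.1122]
[-8.840e-02  4.007e-01  2.794e-01  7.607e-01 -6.681e-01  4.000e-04]
[-0.0884  0.4007  0.2794  1.1729 -0.9958  0.6422]
```

Call:
{"method": "servo_tool", "body": {"rows": [[0,0,0,0.25,-0.16,-0.04,40],[0,0,0,0.5,-0.32,-0.08,40],[0,0,0,0.75,-0.48,-0.1,40],[0,0,0,0.87,-0.57,-0.11,40],[0,0,0,0.87,-0.57,-0.11,40]]}}

```text
t: 1.35
ee_pos: [322.2, -232.5, 319.4]
orientation: [3.111, 0.434, 0.0]
ft_force: [-0.3, -0.7, -0.5]
width: 39.7
grasp_force: 0.0
```

Call:
{"method": "servo_tool", "body": {"rows": [[-0.01,0.07,0.05,0.19,-0.17,0,40],[-0.03,0.14,0.1,0.38,-0.33,0,40],[-0.045,0.2,0.14,0.57,-0.5,0,40],[-0.06,0.27,0.19,0.76,-0.67,0,40],[-0.075,0.34,0.24,0.76,-0.67,0,40],[-0.0884,0.4,0.28,0.76,-0.67,0,40],[-0.0884,0.4,0.28,0.76,-0.67,0,40]]}}

```text
t: 2.22
ee_pos: [429.7, -63.4, 318.2]
orientation: [2.942, -0.235, 0.922]
ft_force: [0.0, -0.7, 0.4]
width: 39.8
grasp_force: 0.0
```

Run:
```python
from h import *
o=ctrl.get_obs();print(o["t"],o["ee_pos"])
p,Rt=target(-70,30,68,35,170);print("pre",p,delta(p,Rt))
p,d=ctrl.get_image("wrist");c=ctrl.camera_info("wrist");cv2.imwrite("pics/w1.png",p[...,::-1]);np.savez("w1.npz",p=p,d=d,**c)
```

```text
2.225 [429.72510511 -63.37325418 318.22803067]
pre [491.47387476  25.56978706 191.69195869] [ 0.0021  0.0023 -0.0009 -0.1685 -0.4893  0.6523]
```

View pics/w1.png

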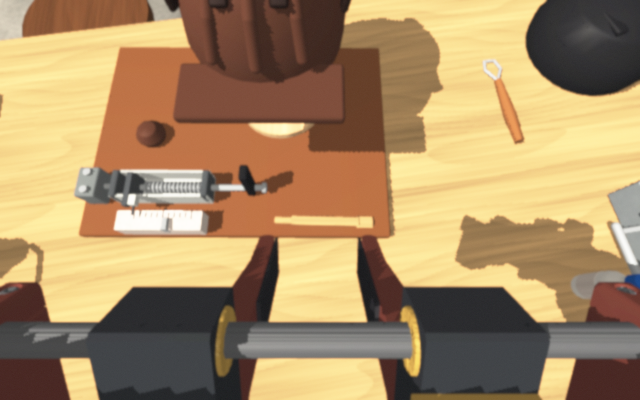

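The wrist view shows the handle top at about (247,178), the rod end disc at (265,186) and the scale spanning u 115–208, v 209–234. The clip is at about (167,223) and the rider at (134,207). I'll enlarge the gauge area.

Run:
```python
from h import *
p=np.load("w1.npz")["p"]
v=cv2.resize(p[150:245,70:280,::-1],None,fx=3.8,fy=3.8,interpolation=cv2.INTER_CUBIC);cv2.imwrite("pics/c2.png",v)
```

```text
(no output)
```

View pics/c2.png

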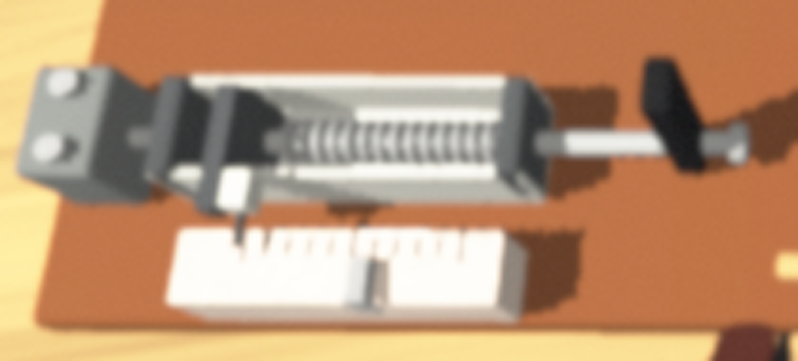

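The crop shows the scale top corners at (182,231), (500,231), (168,303) and (497,305). The clip top spans u 350–372, v 257–306. The pointer tip is at (239,243) and the handle top at about (645–672, 60–90). The cross-arm's rider side is at (232,170) and the disc is at (738,140).

Run:
```python
from h import *
c=np.load("w1.npz");ox,oy,th=np.load("rig.npy");G=Ro.from_euler("z",th).as_matrix();O=np.array([ox,oy,0])
f=lambda u:(np.array(u)+.5)/3.8-.5+[70,150]
g=lambda X:(proj(c,G@X+O)-[70,150]+.5)*3.8-.5
for n,u,z in(("sc -110,210",(182,231),45),("sc -110,90",(500,231),45),("sc -138,210",(168,303),45),("sc -138,90",(497,305),45),("clip +y far",(351,257),53),("clip -y far",(373,257),53),("clip+y nr",(347,306),53),("clip-ynr",(369,307),53),("pointer",(239,243),50),("handtop+y",(645,62),92),("handtop-y",(671,62),92)):
    print(n,np.round(G.T@(ray(c,f(u),z)-O),1))
for X in((-59,36,92),(-59,24,92),(-81,36,92),(-81,24,92),(-81,24,20)):print(X,g(np.array(X,float)).round())
d=c["d"]
for n,u in(("hand",(658,80)),("scaletop",(290,280)),("cliptop",(360,280))):
    uv=f(u);i=np.round(uv).astype(int);z=d[i[1],i[0]]
    P=c["R"].T@(z*np.linalg.solve(c["intrinsics"],[*uv,1])-c["t"]);print(n,np.round(G.T@(P-O),1))
```

```text
sc -110,210 [-107.2  214.    45. ]
sc -110,90 [-107.6   95.9   45. ]
sc -138,210 [-134.6  214.3   45. ]
sc -138,90 [-135.7   94.2   45. ]
clip +y far [-119.6  146.2   53. ]
clip -y far [-119.6  138.3   53. ]
clip+y nr [-137.8  145.2   53. ]
clip-ynr [-138.1  137.3   53. ]
pointer [-113.3  189.3   50. ]
handtop+y [-60.   35.3  92. ]
handtop-y [-60.   26.2  92. ]
(-59, 36, 92) [643.  59.]
(-59, 24, 92) [678.  59.]
(-81, 36, 92) [639. 118.]
(-81, 24, 92) [674. 118.]
(-81, 24, 20) [708. 183.]
hand [-66.8  30.3  91.9]
scaletop [-126.3  170.6   46. ]
cliptop [-128.2  141.7   53.2]
```

Run:
```python
from h import *
r=np.load("rig.npy");G=Ro.from_euler("z",r[2]).as_matrix();r[:2]+=G[:2,:2]@[2.7,4.6];np.save("rig.npy",r)
a=target(-70,26,68,35,110);b=target(-70,26,68,35,0);o=ctrl.get_obs()
print(delta(*a),delta(*b),delta(*b,*a),b[0])
```

```text
[ 2.100e-03  1.800e-03 -8.000e-04 -1.642e-01 -4.937e-01  9.610e-01] [ 2.100e-03  1.800e-03 -8.000e-04 -1.627e-01 -4.954e-01  1.511e+00] [ 0.    0.    0.    0.   -0.    0.55] [590.54395084  10.49921565  52.43611116]
```

Call:
{"method": "servo_tool", "body": {"rows": [[0,0,0,-0.1,-0.25,0.15,40],[0.002,0.002,0,-0.164,-0.494,0.3,40],[0.002,0.002,0,-0.164,-0.494,0.55,40],[0.002,0.002,0,-0.164,-0.494,0.8,40],[0.002,0.002,0,-0.164,-0.494,0.96,40],[0.002,0.002,0,-0.164,-0.494,0.96,40]]}}

```text
t: 3.02
ee_pos: [533.7, 10.9, 157.6]
orientation: [2.974, -0.226, 0.889]
ft_force: [-0.5, 0.1, 0.5]
width: 40.0
grasp_force: 0.0
```

```bash
cat > look.py <<'E'
from h import *
import sys
p,d=ctrl.get_image("wrist");c=ctrl.camera_info("wrist");np.savez(sys.argv[1]+".npz",p=p,d=d,**c);cv2.imwrite(f"pics/{sys.argv[1]}.png",p[...,::-1])
E
python3 look.py w2
python3 - <<'E'
from h import *
print(delta(*target(-70,26,68,35,0)))
E
```

```text
[-0.0114  0.0196  0.     -0.0526 -0.0316  0.6013]
```

View pics/w2.png

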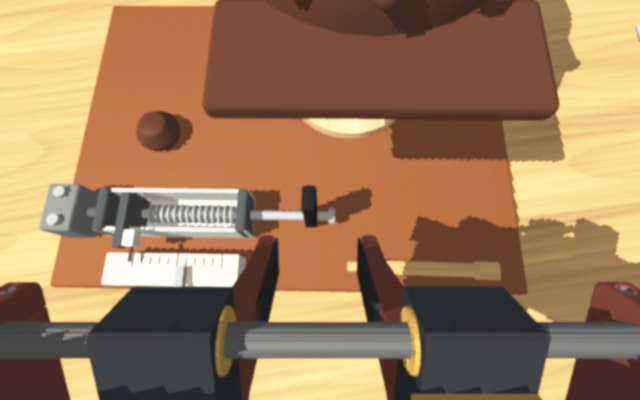

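The wrist view shows the handle top at about (310,205), between the fingertips (268 and 368), with its tip clear of the peak edge at v≈115. I'll advance along tool z with the small corrections.

Call:
{"method": "servo_tool", "body": {"rows": [[-0.006,0.01,0,-0.05,-0.03,0.05,40],[-0.011,0.02,0,-0.053,-0.032,0.15,40],[-0.011,0.02,0,-0.053,-0.032,0.25,40],[-0.011,0.02,0,-0.053,-0.032,0.3,40],[-0.011,0.02,0,-0.053,-0.032,0.3,40],[-0.011,0.02,0,-0.053,-0.032,0.3,40]]}}

```text
t: 3.82
ee_pos: [564.0, 7.5, 131.7]
orientation: [2.99, -0.216, 0.867]
ft_force: [-0.5, 0.1, 0.1]
width: 40.0
grasp_force: 0.0
```

Run:
```python
from h import *
print(delta(*target(-70,26,68,35,0)))
```

```text
[-0.0172  0.0319  0.0032 -0.1024 -0.0257  0.4045]
```

Run:
```python
from h import *
o=ctrl.get_obs();print(o["qpos"].round(3),o["qvel"].round(3),o["joint_torque"].round(1),o["ft_force"].round(1),o["moment"].round(2))
```

```text
[ 0.039  0.293  2.216 -0.812  0.109  2.54 ] [ 0.001 -0.005  0.002 -0.002  0.001 -0.001] [ -0.1 -36.5 -18.   -0.2  -1.3   0. ] [-0.5  0.1  0.1] [0.04 0.25 0.05]
```

Run:
```python
from h import *
print(delta(*target(-70,26,73,22,90)),delta(*target(-70,26,73,22,0),*target(-70,26,73,22,90)))
```

```text
[-0.0167 -0.1193  0.0052 -0.0303 -0.0373 -0.0607] [ 0.    0.    0.   -0.    0.    0.45]
```

Call:
{"method": "servo_tool", "body": {"rows": [[0,-0.05,0,0,0,-0.05,40],[-0.017,-0.12,0.005,-0.03,-0.037,-0.06,40],[-0.017,-0.12,0.005,-0.03,-0.037,-0.06,40],[-0.017,-0.12,0.005,-0.03,-0.037,-0.06,40],[-0.017,-0.12,0.005,-0.03,-0.037,-0.06,40]]}}

```text
t: 4.45
ee_pos: [553.2, 16.1, 138.4]
orientation: [3.045, -0.239, 0.59]
ft_force: [-0.4, -0.3, 0.0]
width: 39.7
grasp_force: 0.0
```

Run:
```python
from h import *
o=ctrl.get_obs();print(o["qpos"].round(3),o["ee_pos"])
print(delta(*target(-70,26,73,22,90)),delta(*target(-70,26,73,22,0)))
```

```text
[ 0.056  0.276  2.106 -0.21   0.392  1.963] [553.19667676  16.08386325 138.35820737]
[ 0.0006  0.0008  0.0002  0.0021 -0.0016 -0.0017] [ 6.000e-04  8.000e-04  2.000e-04  2.700e-03 -2.000e-03  4.483e-01]
```

Call:
{"method": "servo_tool", "body": {"rows": [[0,0,0,0,0,0.1,40],[0,0,0,0,0,0.2,40],[0,0,0,0,0,0.25,40],[0,0,0,0,0,0.25,40],[0,0,0,0,0,0.25,40]]}}

```text
t: 5.08
ee_pos: [572.3, 13.3, 92.5]
orientation: [3.045, -0.239, 0.591]
ft_force: [-0.1, 0.3, -0.0]
width: 39.9
grasp_force: 0.0
```

```bash
python3 look.py w3;python3 - <<'E'
from h import *
o=ctrl.get_obs();print(o["qpos"].round(3),o["ee_pos"])
print(delta(*target(-70,26,73,22,0)))
E
```

```text
[ 0.047  0.388  2.092 -0.265  0.295  2.014] [572.40627893  13.31995134  92.71190159]
[ 2.000e-04  3.000e-04  1.000e-04 -2.300e-03 -3.000e-04  2.004e-01]
```

View pics/w3.png

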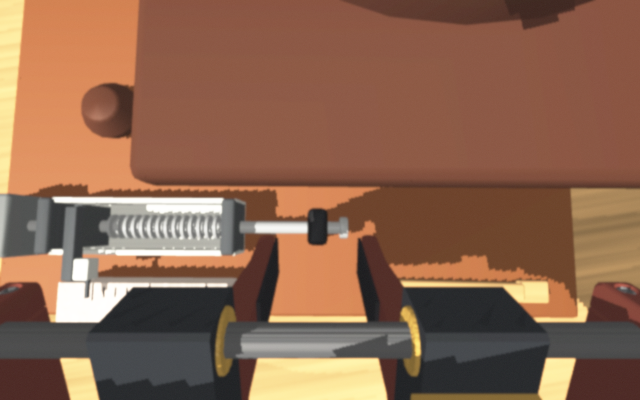

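The handle top is at (318,225), midway between the fingertips, and the peak edge at v≈183 is clear of them. I'll advance and close.

Call:
{"method": "servo_tool", "body": {"rows": [[0,0,0,0,0,0.07,40],[0,0,0,0,0,0.14,40],[0,0,0,0,0,0.2,40],[0,0,0,0,0,0.2,40],[0,0,0,0,0,0.2,20],[0,0,0,0,0,0.2,5],[0,0,0,0,0,0.2,5],[0,0,0,0,0,0.2,5],[0,0,0,0,0,0.2,5],[0,0,0,0,0,0.2,5]]}}

```text
t: 6.38
ee_pos: [587.2, 11.0, 55.4]
orientation: [3.045, -0.24, 0.591]
ft_force: [-2.5, -0.1, 4.9]
width: 11.8
grasp_force: 30.0
```

```bash
cat > st.py <<'E'
from h import *
ox,oy,th=np.load("rig.npy");G=Ro.from_euler("z",th).as_matrix()
o=ctrl.get_obs();print("t",o["t"],"q",o["qpos"].round(3),"w",o["width"].round(1),"gf",o["grasp_force"].round(1))
R=Ro.from_rotvec(o["orientation"]).as_matrix()
g=o["ee_pos"]-19*R[:,2]
print("grasp rig",(G.T@(g-[ox,oy,0])).round(1),"F rig",(G.T@o["ft_force"]).round(1),"rot err",delta(g,target(-70,26,73,22)[1])[:3])
E
python3 st.py
```

```text
Traceback (most recent call last):
  File "st.py", line 3, in <module>
    o=ctrl.get_obs();print("t",o["t"],"q",o["qpos"].round(3),"w",o["width"].round(1),"gf",o["grasp_force"].round(1))
                                                                 ^^^^^^^^^^^^^^^^
AttributeError: 'float' object has no attribute 'round'
```

Call:
{"method": "servo_tool", "body": {"rows": [[0,0,0,0,0.03,0,5],[0,0,0,0,0.06,0,5],[0,0,0,0,0.09,0,5],[0,0,0,0,0.12,0,5],[0,0,0,0,0.15,0,5],[0,0,0,0,0.18,0,5],[0,0,0,0,0.2,0,5],[0,0,0,0,0.2,0,5]]}}

```text
t: 7.38
ee_pos: [580.9, -28.0, 55.4]
orientation: [3.046, -0.239, 0.591]
ft_force: [-3.5, 8.6, 6.9]
width: 11.6
grasp_force: 30.0
```

```bash
sed -i 's/o\["width"\].round(1)/round(float(o["width"]),1)/;s/o\["grasp_force"\].round(1)/round(float(o["grasp_force"]),1)/' st.py; python3 st.py
python3 - <<'E'
from h import *
for n in("top","wrist"):
    p,d=ctrl.get_image(n);np.savez(n+"4.npz",p=p,d=d,**ctrl.camera_info(n));
    if n=="wrist": w=p
    else: t=p
a=cv2.resize(w[180:330,0:320,::-1],None,fx=2.4,fy=2.4,interpolation=cv2.INTER_CUBIC)
b=cv2.resize(t[140:210,220:350,::-1],(a.shape[1],230),interpolation=cv2.INTER_CUBIC)
cv2.imwrite("pics/c4.png",np.vstack([a,b]))
E
```

```text
t 7.375 q [-0.045  0.472  2.089 -0.208  0.203  1.878] w 11.6 gf 30.0
grasp rig [-69.7 -13.6  73. ] F rig [-4.9  8.   6.9] rot err [-0.0002  0.0003  0.0002]
```

View pics/c4.png

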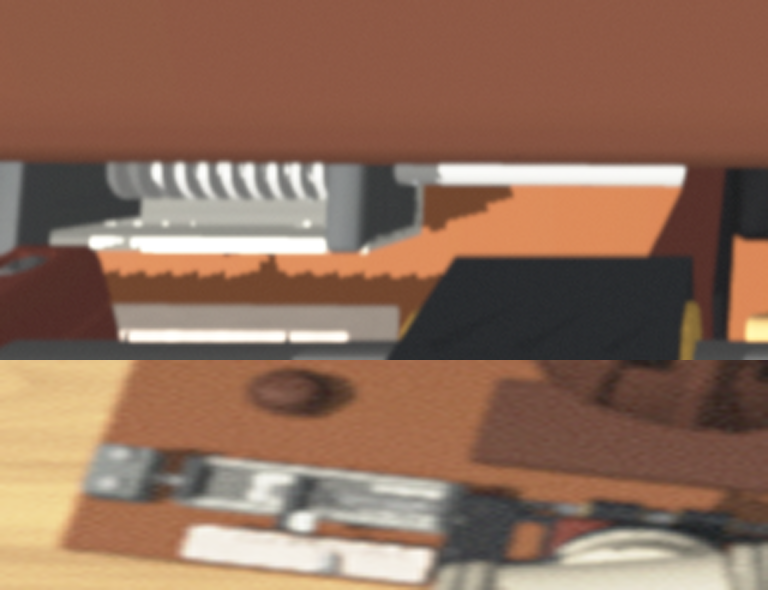

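The wrist crop no longer shows the rider. The top crop shows the rider's bright block at about (301,521), the clip at about (328,562), and scale top corners at about (187,528), (436,548) and (430,583). I'll measure along the scale.

```bash
cat > m.py <<'E'
from h import *
import sys
f=lambda u:np.array([(u[0]+.5)*130/768-.5+220,(u[1]-360+.5)*70/230-.5+140])
r=np.load("rig.npy");G=Ro.from_euler("z",r[2]).as_matrix();O=np.array([r[0],r[1],0]);c=ctrl.camera_info("top")
P=lambda uv,z:(G.T@(ray(c,uv,z)-O)).round(1)
if __name__=="__main__":
  for n,u,z in(("rider",(301,521),59.5),("clip",(328,562),53),("scale -110,210",(187,528),45),("sc -110,90",(436,548),45),("sc -138,90",(430,583),45)):print(n,f(u),P(f(u),z))
  p=np.load("top4.npz")["p"].astype(int).sum(2)//3
  print(p[184:212,262:284])
E
python3 m.py
```

```text
rider [270.53515625 188.65217391] [-100.7  154.8   59.5]
clip [275.10546875 201.13043478] [-133.1  135.6   53. ]
scale -110,210 [251.23828125 190.7826087 ] [-115.3  210.9   45. ]
sc -110,90 [293.38671875 196.86956522] [-110.1   86.8   45. ]
sc -138,90 [292.37109375 207.52173913] [-141.2   83.7   45. ]
[[211 199 199 206 204 172 124 101  81  84 114 129 136 128 127 134 140 150
  148 152 153 154]
 [188 191 199 204 196 162 118 103 111 122 144 158 160 153 154 147 149 144
  155 166 166 164]
 [154 164 166 168 164 136 123 141 181 196 188 182 170 169 176 183 174 173
  172 185 183 180]
 [125 131 131 134 126 112 130 185 230 238 224 185 157 157 182 194 195 195
  193 198 196 190]
 [118 118 118 118 117 108 140 206 239 241 224 170 135 136 150 168 175 187
  191 204 201 199]
 [104 110 112 111 110 110 152 215 241 240 216 159 127 122 127 129 130 138
  149 162 170 181]
 [100  98 100 106  97 102 144 211 238 242 215 154 117 118 123 118 104  93
   95 103 122 136]
 [135 120 112 108 102  96 118 170 213 224 191 139 112 114 115 111 102  93
   89  96  98 104]
 [202 184 179 175 160 143 127 130 143 153 134 108 101
[... 1107 characters left out ...]
3 167 158 155 146 166 206 228
  232 235 237 238]
 [181 177 175 171 169 165 159 151 146 144 144 136 140 133 136 150 172 191
  205 215 222 229]
 [185 183 187 185 184 181 180 178 175 174 169 161 153 147 146 146 143 148
  154 159 172 184]
 [184 188 185 189 189 188 186 188 188 189 187 183 181 184 176 171 166 155
  150 144 146 145]
 [188 192 189 191 187 190 187 190 188 189 189 192 190 193 190 188 184 183
  178 179 171 164]
 [188 188 188 187 188 185 186 187 188 187 186 190 189 189 192 190 191 189
  193 190 186 183]
 [192 190 190 190 189 188 187 190 189 189 191 191 190 191 189 187 190 190
  191 189 190 193]
 [192 194 193 191 191 191 192 192 192 191 191 190 188 191 191 192 189 193
  190 191 191 188]]
```

Call:
{"method": "servo_tool", "body": {"rows": [[0,0,0,0,0.02,0,5],[0,0,0,0,0.04,0,5],[0,0,0,0,0.06,0,5],[0,0,0,0,0.075,0,5],[0,0,0,0,0.075,0,5]]}}

```text
t: 8.1
ee_pos: [578.5, -42.4, 55.4]
orientation: [3.046, -0.239, 0.591]
ft_force: [-3.2, 12.1, 6.9]
width: 11.6
grasp_force: 30.0
```

```bash
python3 st.py
python3 - <<'E'
from m import *
p,d=ctrl.get_image("top");np.savez("top5.npz",p=p)
cv2.imwrite("pics/c5.png",cv2.resize(p[175:215,240:300,::-1],None,fx=12,fy=12,interpolation=cv2.INTER_CUBIC))
g=p.astype(int).sum(2)//3
print(g[184:208,266:284])
E
```

```text
t 8.1 q [-0.077  0.47   2.093 -0.15   0.198  1.792] w 11.6 gf 30.0
grasp rig [-69.9 -28.2  73. ] F rig [-5.  11.4  6.9] rot err [-0.0003  0.0004  0.0004]
[[213 200 189 191 210 214 175 129 100  84  78 108 122 122 118 118 128 141]
 [210 204 206 204 207 203 166 121  99  82  92 118 135 139 132 130 131 133]
 [177 181 193 200 205 195 161 123 102 109 130 149 156 155 152 153 146 148]
 [141 146 157 161 170 164 138 121 142 181 194 187 179 172 165 174 181 177]
 [124 126 128 131 134 124 108 137 195 235 239 220 175 152 159 182 195 199]
 [114 114 116 118 121 112 113 152 222 244 241 220 162 134 132 146 162 174]
 [100 105 113 113 117 110 115 149 221 242 241 212 148 125 124 121 116 126]
 [103  97 101 103 108  99 104 146 209 236 238 204 148 123 113 113  99  91]
 [159 144 129 117 115 108 101 129 170 206 212 179 137 115 116 112  99  93]
 [214 204 191 186 176 166 146 132 126 140 147 133 110 102 100 104 100 102]
 [226 228 227 229 232 223 206 183 154 140 139 124 111 103 100 103  96 105]
 [228 231 228 233 235 235 232 222 198 185 181 165 157 163 165 163 145 128]
 [233 235 232 234 236 235 232 228 207 202 199 
[... 154 characters left out ...]
226 232 234 229 225 225]
 [238 238 238 238 238 238 236 232 225 208 180 183 223 236 235 231 229 229]
 [238 239 240 239 238 238 237 231 220 206 174 171 219 236 237 236 234 234]
 [239 239 240 239 238 239 237 234 223 204 170 173 221 237 238 237 235 236]
 [227 230 232 232 236 241 240 232 220 197 169 172 221 239 239 237 236 237]
 [175 182 187 199 213 225 228 216 195 178 162 173 219 237 238 239 237 238]
 [145 144 145 152 162 174 176 164 157 154 147 166 207 229 234 235 238 237]
 [168 167 158 148 147 142 145 134 140 137 139 148 168 188 205 216 223 232]
 [182 182 178 176 174 173 166 163 155 149 144 144 143 151 154 163 171 184]
 [187 190 185 189 188 188 186 184 182 182 178 173 165 158 150 149 143 144]]
```

View pics/c5.png

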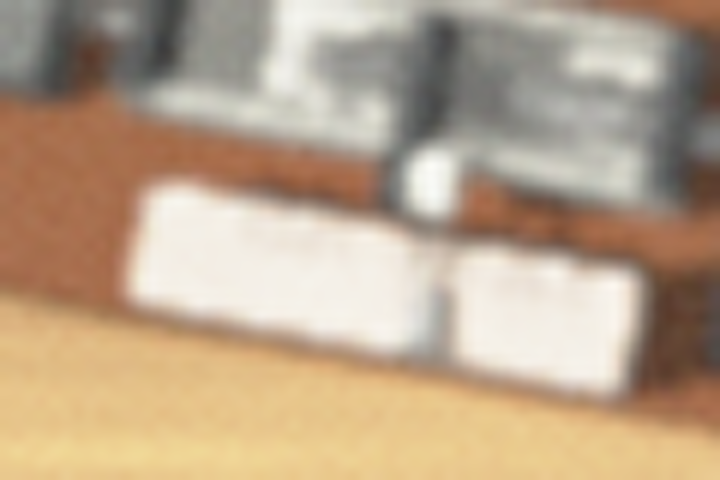

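The top crop shows the rider's block at about (432,185) and the clip at about (428,320), including its dark side and shadow. They are nearly opposite; I'll put numbers on it.

Run:
```python
from m import *
for n,uv,z in(("rider5",(275.3,189.8),59.5),("rider4",(270.6,188.6),59.5),("clip",(275.0,201.5),53),("scale+y mid",(251.2-.6,195.5),45),("scale -y mid",(292.9,202.5),45)):print(n,P(uv,z))
```

```text
rider5 [-101.5  140.7   59.5]
rider4 [-100.6  154.7   59.5]
clip [-134.2  135.7   53. ]
scale+y mid [-129.2  209.8   45. ]
scale -y mid [-126.5   85.1   45. ]
```

Call:
{"method": "servo_tool", "body": {"rows": [[0,0,0,0,0.01,0,5],[0,0,0,0,0.02,0,5],[0,0,0,0,0.021,0,5],[0,0,0,0,0.021,0,5],[0,0,0,0,0.021,0,5],[0,0,0,0,0.021,0,5]]}}

```text
t: 8.9
ee_pos: [577.8, -46.3, 55.4]
orientation: [3.046, -0.238, 0.591]
ft_force: [-2.6, 11.6, 6.9]
width: 11.7
grasp_force: 30.0
```

```bash
python3 st.py
python3 - <<'E'
from m import *
p,d=ctrl.get_image("top");np.savez("top6.npz",p=p)
q,d=ctrl.get_image("scene")
g=cv2.cvtColor(p,cv2.COLOR_RGB2GRAY).astype(float)
w=np.clip(g[187:193,271:283]-150,0,None);yy,xx=np.mgrid[187:193,271:283];print("rider",(w*xx).sum()/w.sum(),(w*yy).sum()/w.sum())
g5=cv2.cvtColor(np.load("top5.npz")["p"],cv2.COLOR_RGB2GRAY).astype(float);w=np.clip(g5[187:193,271:283]-150,0,None);print("r5",(w*xx).sum()/w.sum())
c=ctrl.camera_info("scene");u=proj(c,G@[-110,150,50]+O).round().astype(int);print(u)
v=q[u[1]-30:u[1]+30,u[0]-40:u[0]+40,::-1];cv2.imwrite("pics/c6.png",cv2.resize(v,None,fx=8,fy=8,interpolation=cv2.INTER_CUBIC))
E
```

```text
t 8.9 q [-0.085  0.47   2.094 -0.134  0.197  1.767] w 11.7 gf 30.0
grasp rig [-69.9 -32.1  73. ] F rig [-4.4 11.   6.9] rot err [-0.0004  0.0005  0.0006]
rider 277.1408526713438 189.44684295736644
r5 276.2470398277718
[339 236]
```

View pics/c6.png

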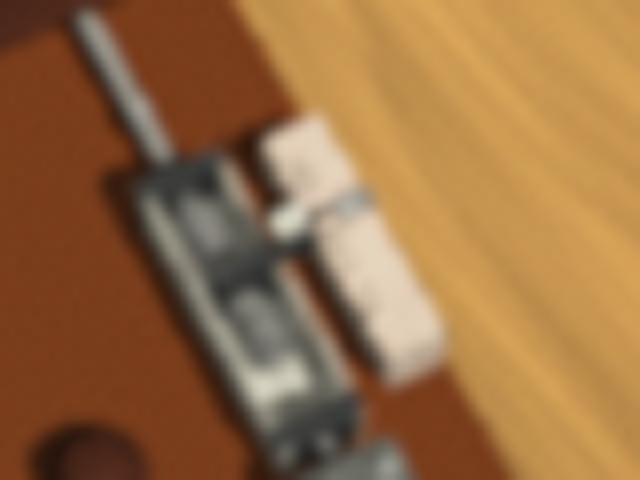

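The scene crop shows the rider at about (290,222) and the clip at about (347,202), roughly opposite. I'll cast rays to check.

Run:
```python
from m import *
c=ctrl.camera_info("scene")
f=lambda u:(np.array(u)+.5)/8-.5+[299,206]
Q=lambda u,z:(G.T@(ray(c,f(u),z)-O)).round(1)
for n,u,z in(("rider",(290,220),59.5),("clip",(350,202),53),("sc -110,90",(262,150),45),("sc -138,90",(320,116),45),("sc -138,210",(446,338),45),("sc -110,210 ",(390,375),45)):print(n,Q(u,z))
# wrist w2 view clip vs scale
w=np.load("w2.npz");g=cv2.cvtColor(w["p"],cv2.COLOR_RGB2GRAY)
print(g[268:284:3,170:200]); print(g[262:284:4,96:112]);print(g[262:284:4,232:250])
```

```text
rider [-101.4  138.7   59.5]
clip [-130.1  140.5   53. ]
sc -110,90 [-109.6   96.8   45. ]
sc -138,90 [-140.2   93.9   45. ]
sc -138,210 [-137.9  213.1   45. ]
sc -110,210  [-108.4  217.    45. ]
[[252 252 252 252 251 248 241 236 234 233 231 228 219 186 141 119 129 150
  162 164 167 180 224 249 253 253 253 253 253 252]
 [253 253 253 253 251 246 240 238 235 234 233 230 216 173 128 115 130 154
  166 167 168 179 220 247 252 253 253 254 253 252]
 [253 253 253 253 250 244 238 236 236 234 233 226 204 157 120 118 139 160
  170 168 169 180 221 247 252 253 253 254 254 254]
 [253 253 253 252 248 242 239 237 235 234 231 222 183 138 114 124 148 164
  169 172 173 180 221 249 253 253 253 253 253 253]
 [254 254 253 251 246 240 238 236 235 234 231 217 171 126 115 132 153 165
  168 170 170 177 220 248 253 253 253 252 252 252]
 [253 253 251 246 239 233 230 230 228 227 226 212 166 127 123 149 177 183
  176 171 170 169 183 226 249 252 252 252 252 253]]
[[145 146 145 145 145 146 145 153 185 231 250 252 253 253 253 252]
 [145 145 146 146 145 145 151 176 225 248 252 252 252 252 252 252]
 [145 145 146 145 145 149 166 216 248 252 253 252 252 252 252 253]
 [145 145 145 147 147 157 200 242 252 253 253 253 252 252 252 252]
 [145 145 146 145 153 185 231 250 253 253 253 253 253 253 253 253]
 [146 146 146 148 168 215 245 251 252 252 252 252 253 253 252 252]]
[[252 253 253 253 252 246 207 153 136 134 135 134 128 112  88  72  63  57]
 [253 253 253 252 250 237 187 143 134 133 132 131 122  98  71  58  53  52]
 [253 253 253 253 249 225 167 139 133 127 111  87  66  55  51  52  51  54]
 [253 253 253 252 247 213 150 120  93  70  58  53  53  52  52  52  53  52]
 [252 252 252 249 231 163  92  60  54  53  52  53  52  52  53  55  51  54]
 [251 246 216 145  83  56  53  52  52  53  53  53  54  53  52  55  53  52]]
```

Run:
```python
from m import *
w=np.load("w2.npz")
Q=lambda uv,z:(G.T@(ray(w,uv,z)-O)).round(1)
a=Q((101.5,274),45);b=Q((237.7,274),45);c1=Q((174,274),53);c2=Q((182.6,274),53);print(a,b,c1,c2)
s=120/(a[1]-b[1]);print(s,210-(a[1]-(c1[1]+c2[1])/2)*s)
```

```text
[-130.9  211.6   45. ] [-130.   90.   45.] [-131.   143.3   53. ] [-130.9  135.8   53. ]
0.986842105263158 138.89802631578948
```

Call:
{"method": "servo_tool", "body": {"rows": [[0,0,0,0,0,0,5],[0,0,0,0,0,0,5],[0,0,0,0,0,0,5],[0,0,0,0,0,0,5],[0,0,0,0,0,0,5],[0,0,0,0,0,0,5],[0,0,0,0,0,0,5],[0,0,0,0,0,0,5]]}}

```text
t: 10.0
ee_pos: [577.8, -46.3, 55.4]
orientation: [3.046, -0.238, 0.591]
ft_force: [-3.4, 12.5, 7.8]
width: 11.8
grasp_force: 30.0
```

Call:
{"method": "servo_tool", "body": {"rows": [[0,0,0,0,-0.01,0,5],[0,0,0,0,-0.03,0,5],[0,0,0,0,-0.05,0,5],[0,0,0,0,-0.07,0,5],[0,0,0,0,-0.09,0,5],[0,0,0,0,-0.11,0,5],[0,0,0,0,-0.13,0,5],[0,0,0,0,-0.15,0,5],[0,0,0,0,-0.17,0,5],[0,0,0,0,-0.18,0,5]]}}

```text
t: 11.25
ee_pos: [583.6, -11.2, 55.4]
orientation: [3.046, -0.239, 0.591]
ft_force: [-3.2, 4.9, 6.8]
width: 11.6
grasp_force: 30.0
```

Call:
{"method": "servo_tool", "body": {"rows": [[0,0,0,0,-0.01,0,5],[0,0,0,0,-0.025,0,5],[0,0,0,0,-0.04,0,5],[0,0,0,0,-0.055,0,5],[0,0,0,0,-0.07,0,5],[0,0,0,0,-0.08,0,5],[0,0,0,0,-0.085,0,5],[0,0,0,0,-0.085,0,5]]}}

```text
t: 12.25
ee_pos: [586.2, 4.8, 55.3]
orientation: [3.045, -0.239, 0.591]
ft_force: [-2.2, 0.6, 6.0]
width: 11.9
grasp_force: 30.0
```

```bash
python3 st.py
python3 - <<'E'
from m import *
p,d=ctrl.get_image("top");np.savez("top7.npz",p=p)
cv2.imwrite("pics/c7.png",cv2.resize(p[165:215,230:340,::-1],None,fx=7,fy=7,interpolation=cv2.INTER_CUBIC))
E
```

```text
t 12.25 q [ 0.027  0.477  2.077 -0.319  0.221  2.054] w 11.9 gf 30.0
grasp rig [-69.6  19.7  73. ] F rig [-2.3  0.2  6. ] rot err [0.0002 0.0005 0.0001]
```

View pics/c7.png

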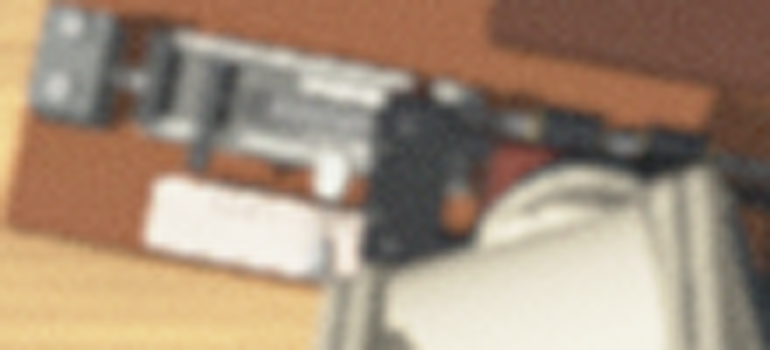

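The force along the slide is about 0, the cross-arm is back at about (205,115), and the rider has stayed at about (330,175) by the clip at (320,250). The rod is home, so I'll release and retreat along the tool axis.

Call:
{"method": "servo_tool", "body": {"rows": [[0,0,0,0,0,0,20],[0,0,0,0,0,0,40],[0,0,0,0,0,0,40],[0,0,0,0,0,0,40],[0,0,0,0,0,-0.1,40],[0,0,0,0,0,-0.3,40],[0,0,0,0,0,-0.5,40],[0,0,0,0,0,-0.65,40],[0,0,0,0,0,-0.65,40]]}}

```text
t: 13.42
ee_pos: [539.1, 12.7, 177.9]
orientation: [3.045, -0.239, 0.597]
ft_force: [0.2, -1.1, 0.1]
width: 40.1
grasp_force: 0.0
```

```bash
python3 st.py; python3 look.py w8
python3 - <<'E'
from m import *
w=np.load("w8.npz");u=proj(w,G@[-120,150,50]+O).round().astype(int);print(u)
x0,y0=max(u[0]-80,0),max(u[1]-50,0)
print(x0,y0);cv2.imwrite("pics/c8.png",cv2.resize(w["p"][y0:y0+90,x0:x0+160,::-1],None,fx=5,fy=5,interpolation=cv2.INTER_CUBIC))
E
```

```text
t 13.425 q [ 0.049  0.182  2.109 -0.168  0.476  1.912] w 40.1 gf 0.0
grasp rig [-117.5   20.1  195.5] F rig [ 0.3 -1.1  0.1] rot err [-0.0003 -0.0021 -0.    ]
[179 244]
99 194
```

View pics/c8.png

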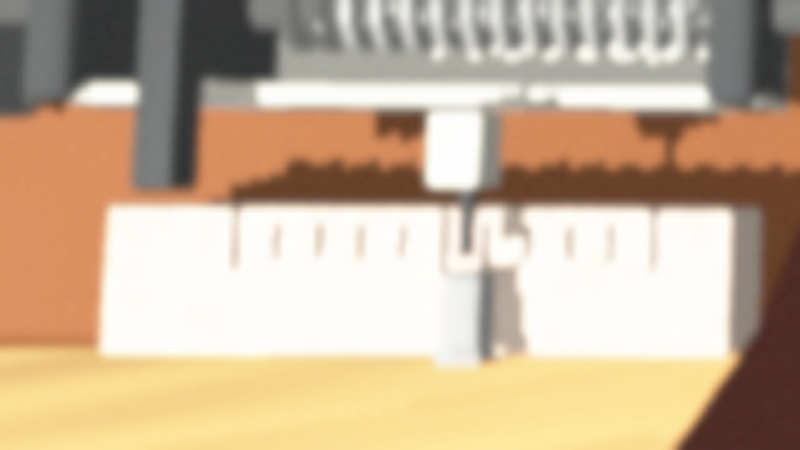

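The close-up shows the pointer tip at u≈467 against the clip at u 443–483, so it is within 1 mm of centre. The cross-arm is home at the left and the fingers are clear.

```bash
python3 -c "
from workcell import ctrl
print(ctrl.close_job())"
```

```text
the job is handed in; nothing more can be done
None
```

I pulled the handle until the rider stood opposite the clip, held it there for over a second, then eased the rod home at about 30 mm/s and let go; the last picture shows the pointer within about 1 mm of the clip's centre, and the job is handed in (no verdict came back).

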